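# Gauge the height of a guitar bridge

## Task

Lay the guitar bridge that has the raised middle flat, right way up, in the middle of the stone gauging plate and let go of it. Then pick up the arch-shaped height gauge and lower it gently astride the bridge, so that its sprung foot rests on the raised middle and both legs stand flat on the plate, and leave it standing there showing the height of the middle. Leave the other things where they are.

Things in the scene. Friction and masses are not known exactly. Their poses are not given: they have to be found in the camera images.
- bridge: Guitar bridge, brown wood, 140 x 32 mm in plan, long along its own x. Flat raised middle (52 mm long, all 32 mm wide, short sloping shoulders beyond) 24 mm high; end wings 10 mm high. Six small dark dots on the middle. Origin: centre of the underside, z up. Starts right way up on the desk at the right, near a plain flat blank of the same wood and plan; which is nearer the robot varies.
- flat_blank: A plain flat strip of the same wood, 140 x 32 x 10 mm, long along its own x, no raised middle. Not to be moved. Origin: centre of the underside.
- plate: The stone gauging plate, a fixed pale slab on four rubber pads, 150 mm along its own x, 200 mm along its own y, top 24 mm above the desk. Origin: centre of its underside, on the desk.
- plate_top (a point): The centre of the plate's flat top; x and y axes as plate.
- gauge: Loose height gauge, 0.4 kg: aluminium arch 84 mm wide along its own y; two legs with flat soles 50 mm long (own x), 16 mm wide, centred 34 mm either side; clear gap 52 mm. Crossbar 82 mm (y) x 26 mm (x), from 48 to 62 mm above the soles, carries the grip. Same when turned half round. Origin: midway between the soles at sole level, z up. Starts upright on the desk.
- gauge_grip (a point): Middle of the gauge's black square grip (30 x 30 mm, from 62 to 112 mm above the soles), 87 mm straight above the gauge's origin. The steel measuring stem stands 2 mm out of the top of the grip and rises out of it as much as the foot is pushed up.
- gauge_foot (a joint): Slide of the gauge's sprung round foot (steel, 16 mm across, on the gauge's centre line), in m: 0 when level with the soles, grows as the foot is pushed up, at most 0.040. With both soles on the surface on which a part lies, it reads the part's height. Spring force 0.6 N at 0, 1.2 N at 0.024.
- capo: A black guitar capo, 52 x 78 x 14 mm, lying on the desk beyond the work; to be left alone. Origin: centre of the underside.
- tuning_fork: A steel tuning fork, 135 mm long, lying on the desk beyond the work; to be left alone. Origin: centre of the underside.
- usb_charger: A white charger block, 61 x 46 x 28 mm, on the desk beyond the plate; to be left alone. Origin: centre of the underside.
Not all that is in view belongs to the job. Of the things that look like the gauge, take the one that is farthest to the robot's right at the start.

How it is judged:
On the way:
1. the bridge lies flat and right way up in the middle of the plate, let go (x of bridge in the frame of plate_top between -0.04 and 0.04 m and y of bridge in the frame of plate_top between -0.04 and 0.04 m and z of bridge in the frame of plate_top between -0.002 and 0.002 m and angle between bridge's own z axis and vertical below 0.05 rad and contact force between the fingers and bridge below 0.1 N and linear speed of bridge below 0.02 m/s), for 0.2 s.
At the end, for the whole second after the job is handed in: Bridge flat on the plate (2 mm, 0.05 rad), right way up, centre within 40 mm of the plate's along each plate axis. Gauge upright on the plate (0.04 rad, soles within 2 mm of its top), pressing on plate and bridge, foot joint reading 22.5 to 25.5 mm. Both released and at rest (x of bridge in the frame of plate_top between -0.04 and 0.04 m and y of bridge in the frame of plate_top between -0.04 and 0.04 m and z of bridge in the frame of plate_top between -0.002 and 0.002 m and angle between bridge's own z axis and vertical below 0.05 rad and z of gauge in the frame of plate_top between -0.002 and 0.002 m and angle between gauge's own z axis and vertical below 0.04 rad and value of joint gauge_foot between 0.0225 and 0.0255 m and contact force between gauge and bridge above 0.3 N and contact force between gauge and plate above 0.5 N and linear speed of each of gauge, bridge below 0.02 m/s); the robot touches nothing.
It fails at once if the gauge is pressed or dropped on the bridge with more than 15 N (contact force between gauge and bridge above 15 N).
It fails at once if the gauge is set down on the plate with more than 80 N (contact force between gauge and plate above 80 N).
It fails at once if the flat blank, capo, tuning fork or charger is moved more than 30 mm (distance of any of flat_blank, capo, tuning_fork, usb_charger from where it was at the start of the episode above 0.03 m).
It also fails if it takes over 64 s, if anything falls off the work surface, if the arm or the gripper's body presses on something with over 40 N, if the wrist force passes 120 N, or if a joint passes its speed limit or range.

## Robot

A 7-joint arm with a two-finger parallel gripper is mounted at the origin on a cart in front of the work surface, level with it; the furniture and walls round the work are solid. World frame = base frame: x ahead of the robot, y to its left, z up, the work surface at z = 0. Lengths are in m, angles in rad, forces in N, time in s.
With the tool pointing down it reaches from about 0.375 to 0.925 m from the base axis. Payload 3.1 kg.
Tool frame: the origin (TCP) lies between the finger pads; the fingertips stand 19 mm ahead of it and the grasp point (between the pads) is the TCP; z points along the fingers, y is the line along which they close (so a half turn about z gives the same grasp; the last joint's range is limited). The gripper opens to 85 mm and grips with 20 to 120 N. Pads are 22 mm wide; open, the fingers measure 114 mm over their backs; the gripper's body (76 mm by 85 mm) begins 54 mm behind the grasp point. The pads swing forward as they close: fully open they stand 13 mm farther back than shut.
Start: joints at [1.229, 0.383, 0.044, 1.598, -0.018, 1.161, -0.05], TCP at [0.157, -0.631, 0.219] pointing down, gripper open.
Joint ranges: [-2.61, 2.61], [-0.41, 2.15], [-1.48, 1.57], [0, 2.5], [-1.57, 4.71], [0.05, 1.97], [-2.85, 2.85]. Speed limits (rad/s): [2.79, 2.79, 3.14, 3.14, 3.14, 3.14, 3.14].

## Interface

Orientations are given as a unit quaternion [x, y, z, w].
In Python, from bench import move_ptp, movel, move_j, move_gripper, pause, inverse_kinematics, read_camera, camera_params, MotionError, sign_off, look_for, tip_of, read_time_s, read_qpos, read_joint_vel, read_effort, read_eef_pos, read_tcp_rot, read_ft_force, read_ft_torque, read_finger_gap, read_grasp_force gives the robot as it stands. Calls block until the motion is done:
- move_ptp(position, orientation): joint-space move of the TCP to a pose.
- movel(position, orientation=None, speed=0.15): straight line of the TCP; orientation=None keeps the orientation; speed is the mean speed in m/s.
- move_j(angles): joint-space move.
- move_gripper(opening, effort=None): finger opening in m; effort is the grip in N (None keeps the last); returns when the fingers have stopped.
- pause(seconds).
- inverse_kinematics(position, orientation): joint angles nearest the present ones, or None.
- read_camera(name): name is "side" or "top" or "wrist"; returns the picture (480x640x3 uint8, red, green, blue); there is no depth.
- camera_params(name): a dict with "K" (3x3 intrinsics, pixels), "dist_coeffs" ([k1, k2, p1, p2, k3] as OpenCV has them; the pictures are not rectified), "camera_from_world" (4x4, takes a point from world to camera coordinates). Camera axes: x right, y down, z forward; pixel columns grow to the right and rows downward; lengths in m; the calibration is good to about 2 mm. A picture is of the moment at which its call begins: read the wrist's pose just before it. camera_params takes no time and is no camera call; for the wrist camera it gives the pose at the moment of the call.
A pose or a line that the arm cannot do raises MotionError and nothing moves.
- sign_off(): hands the job in; it is judged then, once.
Trained networks look in the newest picture that a camera, given by its name, has taken for a name from the list of things; names that differ only in an ending like _2 or _b are one class to them, and where a whole thing is asked for, a point or a joint stands for the part that bears it (a point fixed in the world has none). Each returns a list of dicts, best first, with "confidence" (0 to 1); they miss things now and then, are a little off and sometimes report something else, mostly with a low value. They report only what shows in the picture. A call takes as long as a camera call. They do not tell look-alikes from the thing itself.
- look_for(camera, name): "at" ([column, row] in pixels, amid what is visible of it).
- tip_of(camera, name): "at" ([column, row] in pixels: a listed point, or the origin of a listed thing).
Readings, each from a call of its own:
- read_time_s(): time.
- read_qpos(): joint angles.
- read_joint_vel(): joint speeds.
- read_effort(): joint torques, N m.
- read_eef_pos(): TCP position.
- read_tcp_rot(): TCP orientation.
- read_ft_force(): force on the tool from outside, world axes, zero at the start.
- read_ft_torque(): the same for the moment, N m.
- read_finger_gap(): finger opening in m.
- read_grasp_force(): force on a finger pad.
Only numpy, scipy, OpenCV 4.12 (cv2) and the standard library are available. Lean on these libraries where they do the work, as an engineer would, in place of code of your own. Each camera call takes 0.05 s, during which the arm holds its last target. There are 200 camera calls.

## Working session

There is one attempt and no reset: what is moved stays moved. The work goes in short steps, each a Python script; the robot and the scene stay as the last script left them, time stands still between calls to the robot, and variables do not carry over. Pictures are saved under pics/ and viewed, at most 10 in all, crops included, and the job is handed in when it is done.

```bash
mkdir -p pics; cat > h.py <<'E'
from bench import *
import numpy as np, cv2
def px2w(cam,px,z,P=None):
    P=P or camera_params(cam); K=np.array(P["K"]);T=np.array(P["camera_from_world"])
    u=cv2.undistortPoints(np.array([[px]],float),K,np.array(P["dist_coeffs"],float))[0,0]
    R,t=T[:3,:3],T[:3,3]; c=-R.T@t; d=R.T@np.array([u[0],u[1],1.]); return c+d*(z-c[2])/d[2]
def w2px(cam,p):
    P=camera_params(cam);T=np.array(P["camera_from_world"])
    return cv2.projectPoints(np.array([p],float),cv2.Rodrigues(T[:3,:3])[0],T[:3,3],np.array(P["K"]),np.array(P["dist_coeffs"],float))[0].ravel()
def save(n,im): cv2.imwrite(f"pics/{n}.png",im[:,:,::-1])
def down(yaw): # tool z down, tool y along world angle yaw
    from scipy.spatial.transform import Rotation as R
    y=np.array([np.cos(yaw),np.sin(yaw),0]);z=np.array([0,0,-1.]);x=np.cross(y,z)
    return R.from_matrix(np.c_[x,y,z]).as_quat()
E
python3 - <<'E'
from h import *
np.set_printoptions(precision=3,suppress=True)
for c in("top","side"):
    save(c,read_camera(c)); T=np.array(camera_params(c)["camera_from_world"]); print(c,-T[:3,:3].T@T[:3,3])
    for n in("bridge","flat_blank","plate","gauge","gauge_grip"):
        for f in(look_for,tip_of):
            try: print(n,f.__name__,[(np.round(d["at"]),round(d["confidence"],2)) for d in f(c,n)])
            except Exception as e: print(n,f.__name__,e)
print(read_time_s(),read_tcp_rot())
E
```

```text
top [ 0.448 -0.015  1.126]
bridge call [(array([429., 221.]), 0.86), (array([270., 137.]), 0.63)]
bridge call [(array([431., 220.]), 0.57)]
flat_blank call [(array([410., 288.]), 0.84), (array([269., 134.]), 0.52)]
flat_blank call [(array([409., 286.]), 0.94)]
plate call [(array([232., 243.]), 0.91)]
plate call [(array([231., 244.]), 0.88)]
gauge call [(array([340., 233.]), 0.73), (array([191., 335.]), 0.63)]
gauge call [(array([342., 241.]), 0.95), (array([197., 340.]), 0.77)]
gauge_grip call [(array([188., 336.]), 0.92), (array([338., 232.]), 0.82)]
gauge_grip call [(array([336., 229.]), 0.63), (array([182., 340.]), 0.56)]
side [ 0.44  -0.825  0.47 ]
bridge call [(array([348., 335.]), 0.81)]
bridge call [(array([352., 340.]), 0.62)]
flat_blank call [(array([259., 331.]), 0.58)]
flat_blank call [(array([255., 334.]), 0.96)]
plate call [(array([276., 229.]), 0.6)]
plate call [(array([285., 235.]), 0.76)]
gauge call [(array([195., 206.]), 0.96), (array([308., 256.]), 0.55)]
gauge call [(array([306., 279.]), 0.82)]
gauge_grip call [(array([194., 208.]), 0.74), (array([307., 262.]), 0.68), (array([412., 285.]), 0.63)]
gauge_grip call [(array([303., 237.]), 0.73), (array([195., 190.]), 0.65), (array([444., 314.]), 0.49)]
1.1 [ 0.993  0.122 -0.    -0.   ]
```

View pics/top.png

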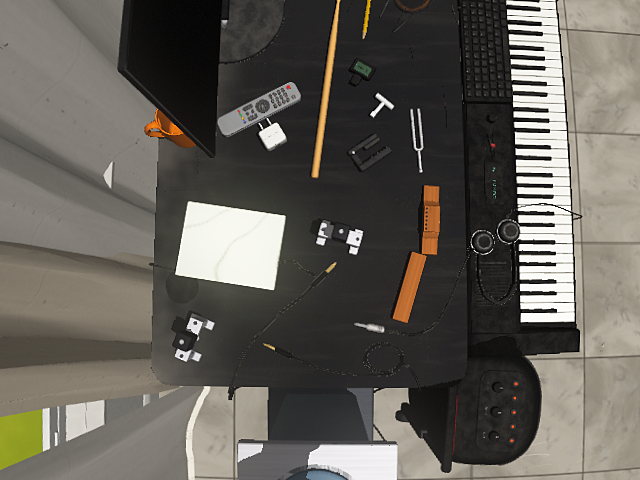

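View pics/side.png

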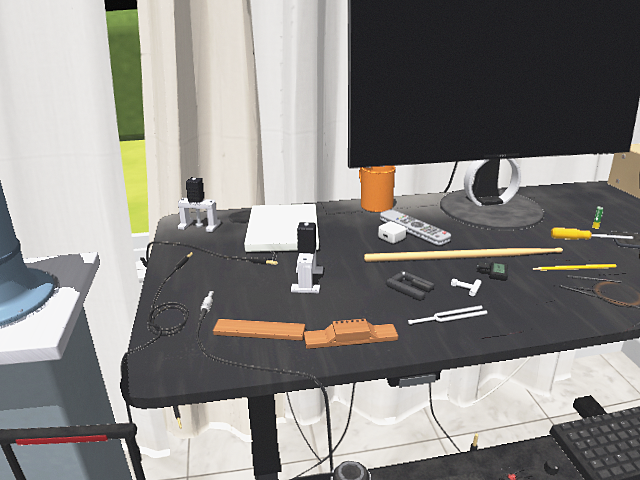

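The top view shows two brown strips: the bridge with dots and shoulders at (431,220), and the plain blank at (410,287). There are two arch gauges, at (340,233) and (191,337). +y is image left, so the robot's right-most gauge is the one at (340,233). The plate is at (232,243). I'll measure these and check the choice in one close crop.

```bash
python3 - <<'E'
from h import *
np.set_printoptions(precision=4,suppress=True)
im=cv2.imread("pics/top.png"); hsv=cv2.cvtColor(im,cv2.COLOR_BGR2HSV)
def blob(m,seed):
    n,l,s,c=cv2.connectedComponentsWithStats(m.astype(np.uint8)); k=l[seed[1],seed[0]]; return (l==k).astype(np.uint8)
def rect(m): return cv2.boxPoints(cv2.minAreaRect(np.argwhere(m)[:,::-1].astype(np.float32)))
br=(hsv[:,:,0]<20)&(hsv[:,:,1]>100)&(hsv[:,:,2]>60)
for nm,s,z in(("bridge",(437,190),.010),("blank",(408,290),.010)):
    b=rect(blob(br,s)); print(nm,b.round(1).tolist()); w=np.array([px2w("top",p,z) for p in b]); print(w[:,:2],w.mean(0))
wt=(hsv[:,:,1]<60)&(hsv[:,:,2]>140)
m=blob(wt,(232,243)); cs=cv2.findContours(m,0,1)[0]; h=cv2.convexHull(max(cs,key=cv2.contourArea)); b=cv2.boxPoints(cv2.minAreaRect(h))
w=np.array([px2w("top",p,.024) for p in b]);print("plate",b.round(1).tolist());print(w[:,:2],w.mean(0))
print("grip",px2w("top",(336,229),.087),px2w("top",(336,229),.112),"origin",px2w("top",(342,241),0))
print("side grip",px2w("side",(303,237),.087))
c=np.vstack([cv2.resize(im[205:270,300:400],(800,520)[:2],interpolation=cv2.INTER_CUBIC)[:280]*1 if 0 else cv2.resize(im[210:262,300:460],(800,260),interpolation=cv2.INTER_CUBIC),cv2.resize(im[262:326,300:460],(800,320),interpolation=cv2.INTER_CUBIC)])
cv2.imwrite("pics/crop.png",c)
E
```

```text
bridge [[391.70001220703125, 319.1000061035156], [424.5, 182.8000030517578], [451.6000061035156, 189.3000030517578], [418.79998779296875, 325.6000061035156]]
[[ 0.3984 -0.146 ]
 [ 0.6718 -0.2143]
 [ 0.659  -0.2695]
 [ 0.3855 -0.1997]] [ 0.5287 -0.2074  0.01  ]
blank [[391.70001220703125, 319.1000061035156], [424.5, 182.8000030517578], [451.6000061035156, 189.3000030517578], [418.79998779296875, 325.6000061035156]]
[[ 0.3984 -0.146 ]
 [ 0.6718 -0.2143]
 [ 0.659  -0.2695]
 [ 0.3855 -0.1997]] [ 0.5287 -0.2074  0.01  ]
plate [[174.60000610351562, 274.6000061035156], [186.10000610351562, 199.89999389648438], [285.3999938964844, 215.1999969482422], [273.8999938964844, 289.8999938964844]]
[[0.4824 0.2838]
 [0.632  0.2653]
 [0.6018 0.0651]
 [0.4545 0.0858]] [0.5427 0.175  0.024 ]
grip [ 0.5677 -0.0338  0.087 ] [ 0.5648 -0.0334  0.112 ] origin [ 0.5535 -0.0476  0.    ]
side grip [ 0.5554 -0.0442  0.087 ]
```

View pics/crop.png

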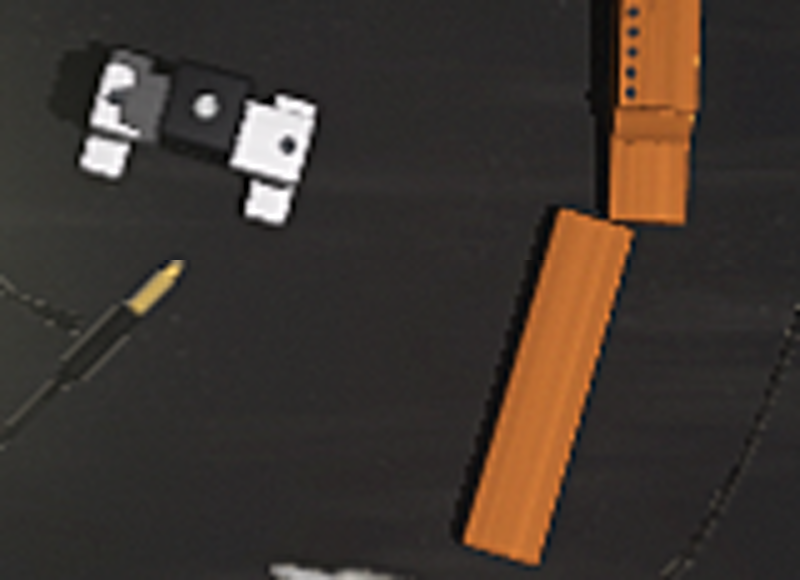

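The crop confirms both choices. The bridge has dots and a raised middle, and its near end in the full image is about (422,254)–(437,254). The right-hand gauge has its grip/stem at about (341,231) and its legs along about world y. I'll hover over the bridge and refine with the wrist camera.

```bash
python3 - <<'E'
from h import *
np.set_printoptions(precision=4,suppress=True)
e1=px2w("top",(429.6,254),.01);e2=px2w("top",(431.7,186),.01);print(e1,e2,np.linalg.norm(e1-e2))
c=(e1+e2)/2; d=e2-e1; yaw=np.arctan2(d[1],d[0]); print(c,yaw)
print("stem top",px2w("top",(341.2,231.2),.114))
# near-side feet outer corners
for p in((102,175),(268,222)): print("sole",px2w("top",(300+p[0]/5,210+p[1]/5),.005))
move_ptp([c[0],c[1],.20],down(yaw-np.pi/2))
pause(.3); P=camera_params("wrist"); im=read_camera("wrist"); save("w1",im)
for n in("bridge","flat_blank"):
    print(n,[(np.round(q["at"]),round(q["confidence"],2),px2w("wrist",q["at"],0)) for q in tip_of("wrist",n)])
print(read_eef_pos(),read_qpos(),read_time_s())
E
```

```text
[ 0.5274 -0.2224  0.01  ] [ 0.6653 -0.2289  0.01  ] 0.13806238826805664
[ 0.5963 -0.2256  0.01  ] -0.04671591104811458
stem top [ 0.5606 -0.0428  0.114 ]
sole [ 0.5447 -0.0043  0.005 ]
sole [ 0.5263 -0.0707  0.005 ]
bridge [(array([322., 204.]), 0.72, array([ 0.596 , -0.2242,  0.    ]))]
flat_blank [(array([289., 328.]), 0.75, array([ 0.4631, -0.1824,  0.    ]))]
[ 0.5963 -0.2257  0.2   ] [ 0.509   0.3921 -0.2682  1.6351  0.1122  1.1294 -1.4055] 3.6917
```

View pics/w1.png

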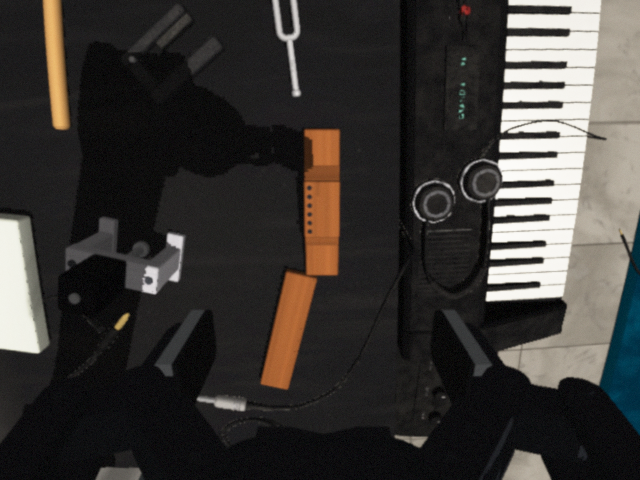

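The wrist view shows the bridge vertical in the image, from (322,129) to (323,275). That matches the estimate, so I'll grasp it, carry it high over the gauge and place it.

```bash
python3 - <<'E'
from h import *
np.set_printoptions(precision=4,suppress=True)
c=np.array([.5962,-.2248]); q=down(-.0467-np.pi/2)
move_gripper(.07,40)
movel([*c,.09],q,.2); movel([*c,.024],q,.08)
print("ft",read_ft_force()); move_gripper(0.0,40)
print("gap",read_finger_gap(),read_grasp_force())
movel([*c,.10],q,.12); print("gap",read_finger_gap(),read_grasp_force(),read_ft_force())
movel([*c,.25],q,.25)
p=[.5427,.175]; q2=down(-.135-np.pi/2)
move_ptp([*p,.25],q2); print(read_eef_pos(),read_finger_gap(),read_time_s())
save("t2",read_camera("top"))
movel([*p,.07],q2,.15); f0=read_ft_force(); 
for z in np.arange(.054,.0455,-.0015):
    movel([*p,z],q2,.03); f=read_ft_force(); print(round(z,4),f-f0)
    if (f-f0)[2]>3: break
print(read_time_s())
E
```

```text
ft [ 0.2538  0.0414 -0.4127]
gap 7.789491952066432e-05 0.0
gap -6.95204143946393e-05 0.0 [ 0.0074  0.5266 -0.4435]
[0.5434 0.1728 0.2495] -0.000471133933172382 9.3667
0.054 [ 0.8098 -0.2396  0.8246]
0.0525 [0.167  0.3544 0.2802]
0.051 [ 0.2979  0.9411 -0.6898]
0.0495 [-0.733   0.4595  1.1192]
0.048 [-0.3548  0.6764  0.4043]
0.0465 [ 0.4159  0.2145 -0.1987]
12.7
```

The grasp missed: the gap closed to zero. I'll back up and look.

```bash
python3 - <<'E'
from h import *
np.set_printoptions(precision=4,suppress=True)
movel([.5427,.175,.25],None,.25); move_gripper(.07)
move_ptp([.5963,-.2257,.20],down(-.0467-np.pi/2)); pause(.3)
im=read_camera("wrist"); save("w3",im)
print([(q["at"],px2w("wrist",q["at"],0)) for q in tip_of("wrist","bridge")],read_eef_pos())
im=read_camera("top"); 
print([(q["at"],px2w("top",q["at"],0)) for q in tip_of("top","bridge")])
side=read_camera("side"); save("s3",np.hstack([side[200:400,150:470],im[140:340,300:500]]))
E
```

```text
[([324.7, 204.5], array([ 0.5959, -0.2264,  0.    ]))] [ 0.5965 -0.2252  0.2001]
[([428.5, 220.3], array([ 0.5965, -0.223 ,  0.    ]))]
```

View pics/w3.png

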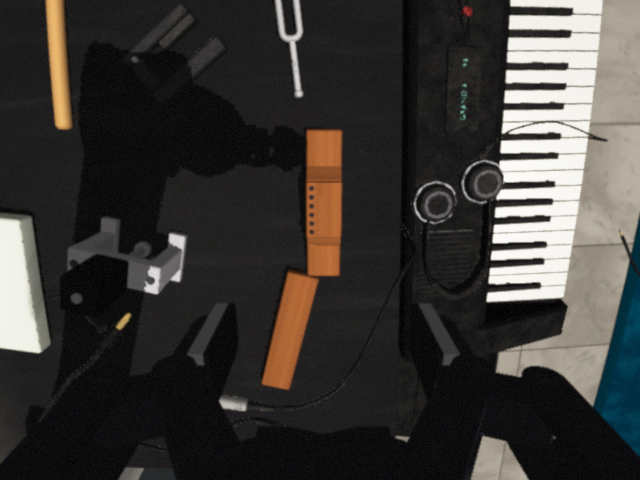

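View pics/s3.png

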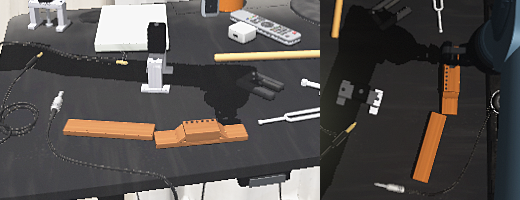

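The bridge hasn't moved, so I'll descend again and look at the side view with the fingers around it.

```bash
python3 - <<'E'
from h import *
np.set_printoptions(precision=4,suppress=True)
c=np.array([.5962,-.2248]); q=down(-.0467-np.pi/2)
movel([*c,.09],q,.2); movel([*c,.024],q,.08); pause(.3)
print(read_eef_pos(),read_tcp_rot(),q,read_ft_force(),read_finger_gap())
print("tcp px",w2px("wrist",read_eef_pos()),w2px("side",read_eef_pos()))
a=read_camera("side");b=read_camera("wrist")
save("s4",np.hstack([cv2.resize(a[220:400,200:440],(400,300)),cv2.resize(b,(400,300))]))
E
```

```text
[ 0.5966 -0.2249  0.0245] [ 0.9997 -0.0234  0.0005  0.0002] [ 0.9997 -0.0233  0.      0.    ] [ 0.1866 -0.2954 -0.0856] 0.06975689699912449
tcp px [323.3499 299.6166] [350.0937 323.864 ]
```

View pics/s4.png

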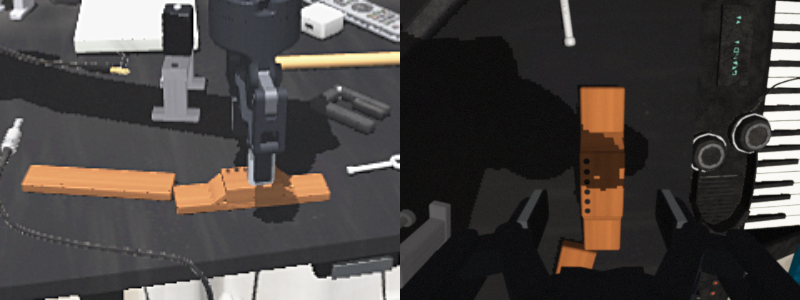

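The fingers straddle the middle but look high. I'll compute where the tip actually is.

```bash
python3 - <<'E'
from h import *
np.set_printoptions(precision=4,suppress=True)
for z in(.005,.015,.025,.035,.045): print(z,w2px("side",[.5966,-.225-.040,z]),px2w("side",(357,330),z))
print("bridge mid top near edge",w2px("side",[.5966,-.241,.024]),w2px("side",[.5966,-.241,.0]))
c=np.array([.5962,-.2248]); q=down(-.0467-np.pi/2)
f0=read_ft_force()
for g in(.055,.045,.036,.03,.025):
    move_gripper(g,20); print(g,read_finger_gap(),read_grasp_force(),read_ft_force()-f0,read_eef_pos())
a=read_camera("side");b=read_camera("wrist")
save("s5",np.hstack([cv2.resize(a[240:390,230:430],(400,300)),cv2.resize(b[150:450,120:520],(400,300))]))
E
```

```text
0.005 [356.4198 350.9094] [ 0.61   -0.2163  0.005 ]
0.015 [356.6073 345.3979] [ 0.6064 -0.2293  0.015 ]
0.025 [356.7963 339.811 ] [ 0.6027 -0.2424  0.025 ]
0.035 [356.9868 334.1477] [ 0.5991 -0.2555  0.035 ]
0.045 [357.1787 328.4069] [ 0.5954 -0.2686  0.045 ]
bridge mid top near edge [352.7051 330.4813] [352.3322 343.5406]
0.055 0.05509298692364196 0.0 [-0.268   0.7787  0.0593] [ 0.5961 -0.2248  0.024 ]
0.045 0.044871058835588645 0.0 [ 0.1461 -0.5167 -0.2038] [ 0.5961 -0.2248  0.024 ]
0.036 0.03596199606103982 0.0 [-0.33    0.0161 -1.1231] [ 0.5962 -0.2248  0.024 ]
0.03 0.03013554992189879 0.0 [-0.4805  0.2162 -0.3229] [ 0.5962 -0.2248  0.024 ]
0.025 0.025183957179152883 0.0 [-0.2278 -0.369  -0.4528] [ 0.5962 -0.2248  0.024 ]
```

View pics/s5.png

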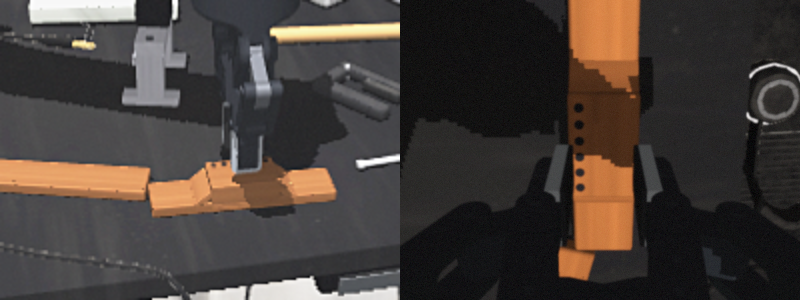

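At TCP z=0.024 the tips are at about z≈0.03 by image, roughly 25 mm higher than stated. I'll trust the picture: open a little, descend with a force guard, then grip.

```bash
python3 - <<'E'
from h import *
np.set_printoptions(precision=4,suppress=True)
c=np.array([.5962,-.2253]); q=down(-.0467-np.pi/2)
move_gripper(.052,30); movel([*c,.024],q,.1); f0=read_ft_force(); z=.024
try:
    while z>-.004:
        z-=.002; movel([*c,z],q,.03); f=read_ft_force()-f0
        if abs(f[2])>3: print("contact",z,f,read_eef_pos()); z+=.004; movel([*c,z],q,.05); break
except MotionError as e: print(e)
print("z",z,read_eef_pos()); move_gripper(0.0,40)
print("gap",read_finger_gap(),read_grasp_force(),read_ft_force()-f0)
a=read_camera("side"); save("s6",a)
if read_finger_gap()>.025:
    movel([*c,z+.05],q,.1); print("gap",read_finger_gap(),read_grasp_force(),read_ft_force()-f0)
print(read_time_s())
E
```

```text
z -0.004000000000000007 [ 0.596  -0.2253 -0.0042]
gap 0.031042404848745625 40.82816882058978 [-0.0641  0.4509  0.9966]
gap 0.03065271903900573 40.605701487511396 [-0.0963  0.4347 -1.3262]
24.9833
```

Gripped: gap 31 mm at 40 N. Carry over and place.

```bash
python3 - <<'E'
from h import *
np.set_printoptions(precision=4,suppress=True)
c=[.5962,-.2253]; q=down(-.0467-np.pi/2); p=[.5427,.175]; q2=down(-.135-np.pi/2)
movel([*c,.17],q,.3); move_ptp([*p,.17],q2); movel([*p,.06],q2,.2); movel([*p,.026],q2,.1); pause(.1); f0=read_ft_force()
print(read_finger_gap())
z=.026
while z>.017:
    z-=.0015; movel([*p,z],q2,.04); f=read_ft_force()-f0
    if f[2]>3: break
print("z",z,f); 
move_gripper(.06); movel([*p,.10],q2,.2); movel([*p,.2],q2,.3)
pause(.1); im=read_camera("wrist")
for n in("bridge","plate"): print(n,[(r["at"],px2w("wrist",r["at"],.024 if n=="bridge" else 0)) for r in tip_of("wrist",n)])
b=read_camera("top"); print("grip",[(r["at"],px2w("top",r["at"],.087)) for r in tip_of("top","gauge_grip")],"gauge",[(r["at"],px2w("top",r["at"],0)) for r in tip_of("top","gauge")])
save("p7",np.hstack([cv2.resize(im,(400,300)),cv2.resize(b[160:340,160:400],(400,300))]))
print(read_time_s())
E
```

```text
0.03124398197924976
z 0.018499999999999992 [-2.8759 -1.2911  9.2876]
bridge []
plate []
grip [([339.2, 231.6], array([ 0.5629, -0.0398,  0.087 ]))] gauge [([340.2, 241.1], array([ 0.5533, -0.044 ,  0.    ]))]
31.425
```

View pics/p7.png

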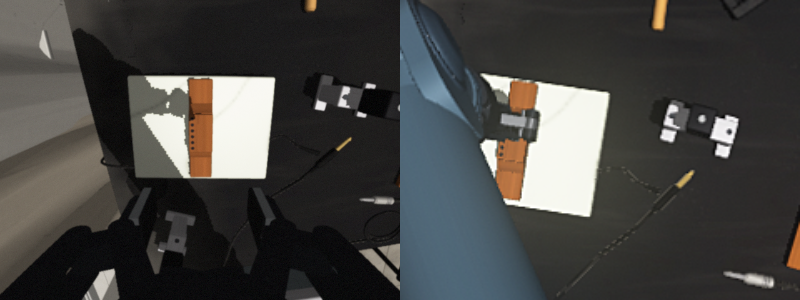

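The bridge lies centred and aligned on the plate: in the left half of the picture it runs from (201,78) to (200,176), with the plate's middle at about (201,127). Now I'll hover over the right-hand gauge, refine its position and grasp it. I'll grip high so the stem has clearance.

```bash
python3 - <<'E'
from h import *
np.set_printoptions(precision=4,suppress=True)
e=[px2w("wrist",p,.034) for p in((321.6,125),(320,282))]; d=e[0]-e[1]; print("bridge on plate",(e[0]+e[1])/2,np.arctan2(d[1],d[0]),np.linalg.norm(d))
c=np.array([.556,-.044]); q=down(-.27-np.pi/2)
move_gripper(.065,50); move_ptp([*c,.2],q); pause(.1)
im=read_camera("wrist"); save("w8",im)
for n,z in(("gauge_grip",.087),("gauge",0)):
    print(n,[(r["at"],round(r["confidence"],2),px2w("wrist",r["at"],z)) for r in tip_of("wrist",n)])
print(read_time_s())
E
```

```text
bridge on plate [0.5458 0.1764 0.034 ] -0.1461191739954997 0.1388261116605647
gauge_grip [([324.5, 222.7], 0.87, array([ 0.5609, -0.043 ,  0.087 ]))]
gauge [([321.9, 195.5], 0.7, array([ 0.5644, -0.0422,  0.    ]))]
32.7833
```

```bash
python3 - <<'E'
from h import *
np.set_printoptions(precision=4,suppress=True)
c=np.array([.560,-.043]); q=down(-.27-np.pi/2); zg=.077
movel([*c,.12],q,.2); f0=read_ft_force(); movel([*c,zg],q,.08); print("descent",read_ft_force()-f0)
move_gripper(0.0,50); g=read_finger_gap(); print("gap",g,read_grasp_force())
if g>.024:
    movel([*c,zg+.02],q,.05); pause(.1); print(read_finger_gap(),read_ft_force()-f0)
    movel([*c,zg+.11],q,.2); print(read_finger_gap())
    im=read_camera("side"); save("s9",im[150:400,150:470])
print(read_time_s())
E
```

```text
descent [-0.451  -0.3926 -0.4762]
gap 0.02892634785290305 52.588573694229126
0.029078676245343407 [-0.0774 -0.5094 -4.3493]
0.029042270673966735
35.725
```

The gauge is held: the weight reads about 4 N and the gap is 29 mm. I'll carry it over and lower it with a force guard.

```bash
python3 - <<'E'
from h import *
np.set_printoptions(precision=4,suppress=True)
zg=.077; p=[.5445,.1755]; q=down(-.14-np.pi/2)
move_ptp([*p,zg+.11],q); movel([*p,zg+.06],q,.15); pause(.2); f0=read_ft_force(); print(read_eef_pos(),read_finger_gap(),f0)
z=zg+.06; ok=True
movel([*p,zg+.049],q,.06)
z=zg+.049
while z>zg+.020:
    z-=.0015 if z>zg+.028 else .0008; movel([*p,z],q,.03); f=read_ft_force()-f0
    print(round(z-zg,4),f.round(2))
    if f[2]>4.5: break
print(read_eef_pos(),read_finger_gap(),read_time_s())
im=read_camera("side"); s=cv2.resize(im[150:300,180:380],(400,300)); b=read_camera("wrist")
save("s10",np.hstack([s,cv2.resize(b,(400,300))]))
E
```

```text
[0.5459 0.1759 0.1386] 0.029191661895893645 [ 0.1724 -0.8893 -4.8964]
0.0475 [-0.7   1.37  1.27]
0.046 [0.01 0.48 0.5 ]
0.0445 [0.23 1.71 1.35]
0.043 [-0.58  1.11  1.38]
0.0415 [0.9  0.57 1.13]
0.04 [0.06 0.22 1.51]
0.0385 [-0.68  1.14  1.28]
0.037 [0.32 0.83 0.09]
0.0355 [0.78 0.57 1.94]
0.034 [-0.71  0.72  1.13]
0.0325 [-0.15  0.58  1.25]
0.031 [-0.36  2.58  1.51]
0.0295 [-0.42  1.12  1.98]
0.028 [0.55 0.39 1.95]
0.0272 [-0.16  1.26  0.9 ]
0.0264 [-0.13  1.22  2.02]
0.0256 [0.61 1.59 0.17]
0.0248 [-1.15 -0.1   1.72]
0.024 [-1.49  0.6   7.31]
[0.5447 0.1757 0.1017] 0.028910619242450534 42.375
```

View pics/s10.png

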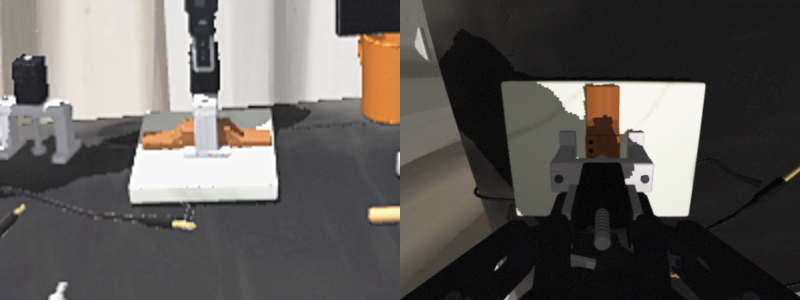

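The gauge stands astride the raised middle, with its soles in contact exactly where expected and the stem risen. Release and retreat straight up.

```bash
python3 - <<'E'
from h import *
np.set_printoptions(precision=4,suppress=True)
p=read_eef_pos(); f=read_ft_force(); move_gripper(.06); pause(.2); print(read_finger_gap(),read_grasp_force())
movel([p[0],p[1],p[2]+.08],None,.1); movel([p[0],p[1],.26],None,.2); pause(.5)
im=read_camera("wrist")
for n,z in(("gauge_grip",.111),("gauge",.024)): print(n,[(r["at"],round(r["confidence"],2),px2w("wrist",r["at"],z)) for r in tip_of("wrist",n)])
s=read_camera("side"); print(w2px("side",[.5447,.1757,.111]),[r["at"] for r in tip_of("side","gauge_grip")],read_ft_force(),read_time_s())
save("s11",np.hstack([cv2.resize(s[150:300,180:380],(400,300)),cv2.resize(im,(400,300))]))
E
```

```text
0.0600019493321183 0.0
gauge_grip [([279.7, 390.8], 0.94, array([0.3771, 0.2424, 0.111 ])), ([320.6, 216.7], 0.75, array([0.5454, 0.1779, 0.111 ]))]
gauge [([322.4, 195.7], 0.84, array([0.5456, 0.1766, 0.024 ])), ([287.0, 343.1], 0.76, array([0.3749, 0.2434, 0.024 ]))]
[281.4092 182.4983] [[194.6, 192.9], [279.3, 182.5]] [-0.3226  0.1931 -0.6709] 45.3333
```

The grip and the origin both project to (0.5455, 0.177), so the gauge is upright and where it should be. Handing in.

```bash
python3 -c "
from h import *
print(sign_off())"
```

```text
the job is handed in; nothing more can be done
None
```

The bridge lies flat in the middle of the plate and the gauge stands released astride its raised middle; I handed the job in at about 46 s after one missed first grasp, and sign-off returned no verdict.

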